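# Move the drawer stop one notch towards the jar

### The job

In the open drawer, lift the orange-tabbed stop up out of its pair of notches, shift it one notch towards the lidded white jar, and set it down, not drop it, fully into that very next pair of notches. Leave the grey-tabbed stop and the white jar standing where they are, and let go of the stop when it is seated.

Things in the scene. Friction and masses are not known exactly. Their poses are not given: they have to be found in the camera images.
- orange_stop_tab (a point): centre of the upright orange tab, 44 (x) x 10 thick (y) x 50 high mm, of the loose stop to move (90 g). The tab stands mid-way on a white cross bar 130 (x) x 20 (y) x 16 high that lies across both notched strips; this point is 41 mm above the bar's underside. x along the bar, y along the strips, z up. Pinch the tab across its thickness from above.
- strips_mid (a point): midpoint of two dark notched strips fixed in the drawer, along y at x = -45 and +45 mm, each 12 thick; z = 0 is the notch floor. Notch pairs at y = -130, -78, -26, 26, 78, 130 mm, 36 wide, 20 deep. A seated stop's tab centre is at x = 0, z = 41 mm. Drawer floor z = -12, front panel (x = -172) top z = 92, other walls 65. z up. Drawer is fixed.
- jar_mid (a point): centre of the lidded white ceramic jar, 62 mm across, 84 mm high, half-way up. It stands loose on the drawer floor beyond one end of the strips (at y of about +240 or -240 mm of the strips' frame); an aluminium grinder 92 mm high stands at the other end.
- grey_stop_tab (a point): centre of the upright grey tab of the other stop, the same in shape and size as the orange-tabbed one. The two stops start in the pairs of notches at y = -78 and +78 mm of the strips, one in each; which is where changes. All other pairs of notches are free.
Things that resemble listed ones, but are neither listed nor needed, are in the scene too. Leave any green or pink look-alike of the part that bears grey_stop_tab alone.

How it is judged:
By the outcome, as a careful person would: the job done as asked, in the order asked, and still so for the second after the job is handed in, with the robot touching nothing.
It also fails if it takes over 32 s, if anything falls off the work surface, if the arm or the gripper's body presses on something with over 40 N, if the wrist force passes 120 N, or if a joint passes its speed limit or range.

### The arm

A 6-joint arm with a two-finger parallel gripper is mounted at the origin on the work surface. World frame = base frame: x ahead of the robot, y to its left, z up, the work surface at z = 0. Lengths are in m, angles in degrees, forces in N, time in s.
With the tool pointing down it reaches from about 0.4 to 0.825 m from the base axis. Payload 7 kg.
Tool frame: the origin (TCP) lies on the mounting face of the last link; the fingertips stand 178 mm ahead of it and the grasp point (between the pads) lies 159 mm ahead of it (ctrl.tip_extent is the distance from the TCP to the fingertips, in m); z points along the fingers, y is the direction in which the jaws open and shut (so a half turn about z gives the same grasp; the last joint's range is limited). The gripper opens to 88 mm and grips with 3 to 60 N. Pads are 19 mm wide; open, the fingers measure 130 mm over their backs; the gripper's body (78 mm by 193 mm) begins 47 mm behind the grasp point.
Start: joints at [-59.353, 20.546, 0.682, 0, -70.136, -16.507], TCP at [0.165, -0.655, 0.405] pointing down, gripper open.
Joint ranges: [-176.03, 176.03], [-82.01, 121.73], [-58.28, 71.71], [-173.87, 95.51], [-174.79, -0.11], [-173.66, 173.66]. Speed limits (degrees/s): [136.94, 136.94, 172.46, 180, 180, 180].

### API

Orientations are given as [roll, pitch, yaw] about the fixed x, y, z axes, in that order (R = Rz(yaw) Ry(pitch) Rx(roll)).
In Python, from plant import ctrl gives the robot as it stands. The module is installed in compiled form; this text tells all that it offers.
- The arm moves only by the tool carry_out, never from a script. Its argument "moves" is text: rows parted by semicolons, each of 7 numbers parted by spaces: the finger opening in m, from 0 to 0.0876, then the shift along the tool's x, y, z in m, then the turn, a rotation vector about the tool's x, y, z in rad. A call has 1 to 20 rows; each row is the pose to reach, as a shift and turn from the pose commanded when the call began, along the tool's axes at that moment; what a row does not reach only later rows make up. A row lasts 1/10 s, in which the tool goes at most 50 mm and 8.59 degrees, less where a joint would pass 70% of its speed; a pose out of reach is approached as far as the arm can. A call with a gripper value outside its range is refused whole. The fingers move at their own pace and stop on an object; the grip force is fixed at half the most. Time passes only in rows, so rows that repeat a pose let the fingers close. It gives the time, the measured TCP pose, the force and the opening at its end, in the units of the state.
- ctrl.get_obs(): the state, without advancing time (a new reading comes with each control period).
- ctrl.snapshot(name): name is "scene" or "top" or "wrist"; returns a dict with "image" (400x640x3 uint8, red, green, blue), "K" (3x3 intrinsics, pixels), "R" (3x3) and "t" (3): a world point X has camera coordinates R X + t. Camera axes: x right, y down, z forward; pixel columns grow to the right and rows downward; lengths in m; the calibration is good to about 2 mm. A picture is of the moment at which its call begins. There is no depth.
- ctrl.close_job(): hands the job in, once; it reports no verdict.
Trained networks look in a picture, given as the dict that the camera call returned (one of the last four; its "shot" number tells which), for a name from the list of things; names that differ only in an ending like _2 or _b are one class to them, and where a whole thing is asked for, a point or a joint stands for the part that bears it (a point fixed in the world has none). Each returns a list of dicts, best first, with "confidence" (0 to 1); they miss things now and then, are a little off and sometimes report something else, mostly with a low value. They report only what shows in the picture. A call takes as long as a camera call. They do not tell look-alikes from the thing itself.
- ctrl.recognise(picture, label): "extent" ([left, top, right, bottom] in pixels, round what is visible of it).
- ctrl.trace(picture, label): "region" (400x640 bool, what is visible of it) and "extent" ([left, top, right, bottom] in pixels, round what is visible of it).
- ctrl.mark_of(picture, label): "at" ([row, column] in pixels: a listed point, or the origin of a listed thing).
The state is a dict: "clock": time; "joint_pos": joint angles; "qvel": joint speeds; "tau": joint torques, N m; "tool_pos": TCP position; "orientation": TCP orientation; "force": force on the tool from outside, world axes, zero at the start; "moment": the same for the moment, N m; "opening": finger opening in m.
Only numpy, scipy, OpenCV 4.12 (cv2) and the standard library are available. Lean on these libraries where they do the work, as an engineer would, in place of code of your own. Each camera call takes 0.05 s, during which the arm holds its last target.

## Working session

There is one attempt and no reset: what is moved stays moved. The work goes in short steps, Python scripts to look and compute and a tool call to move; the robot and the scene stay as the last step left them, time stands still between calls to the robot, and variables do not carry over. Pictures are saved under pics/ and viewed, and the job is handed in when it is done.

Besides the shell and the picture viewer there is one more tool, called after "Request:" as name(argument=value, ...) on one line, values as JSON. carry_out: Moves the arm, as the interface text tells. Its arguments: {"type":"object","properties":{"moves":{"type":"string"}},"required":["moves"]}

```bash
mkdir -p pics; cat > h.py <<'E'
import numpy as np,cv2
from plant import ctrl
L=["orange_stop_tab","strips_mid","jar_mid","grey_stop_tab"]
def snap(n,f):
    s=ctrl.snapshot(n); cv2.imwrite(f"pics/{f}.png",s["image"][:,:,::-1]); return s
def marks(s):
    o={}
    for l in L:
        m=ctrl.mark_of(s,l); o[l]=[(np.round(a["at"],1).tolist(),round(a["confidence"],2)) for a in m[:4]]
    return o
def proj(s,X):
    c=s["R"]@np.asarray(X)+s["t"]; p=s["K"]@c; return p[:2]/p[2]
def onplane(s,rc,z):
    d=s["R"].T@np.linalg.inv(s["K"])@np.array([rc[1],rc[0],1.]); o=-s["R"].T@s["t"]
    return o+d*(z-o[2])/d[2]
def tri(obs):
    A=np.zeros((3,3));b=np.zeros(3)
    for s,rc in obs:
        d=s["R"].T@np.linalg.inv(s["K"])@np.array([rc[1],rc[0],1.]);d/=np.linalg.norm(d);o=-s["R"].T@s["t"]
        P=np.eye(3)-np.outer(d,d);A+=P;b+=P@o
    X=np.linalg.solve(A,b); return X
E
python3 - <<'E'
from h import *
for n in ["scene","top","wrist"]:
    s=snap(n,n+"0"); print(n,marks(s)); print((-s["R"].T@s["t"]).round(3))
print(ctrl.get_obs())
E
```

```text
scene {'orange_stop_tab': [([218.6, 311.2], 0.68)], 'strips_mid': [([235.4, 346.0], 0.91), ([209.3, 266.4], 0.34)], 'jar_mid': [([208.6, 268.2], 0.57)], 'grey_stop_tab': [([161.6, 431.4], 0.85), ([234.9, 370.0], 0.67)]}
[1.095 0.089 1.011]
top {'orange_stop_tab': [([161.4, 315.0], 0.86)], 'strips_mid': [], 'jar_mid': [([175.4, 388.8], 0.86)], 'grey_stop_tab': [([297.4, 166.6], 0.83), ([151.0, 244.1], 0.58)]}
[ 0.328 -0.038  0.918]
wrist {'orange_stop_tab': [], 'strips_mid': [], 'jar_mid': [], 'grey_stop_tab': []}
[ 0.102 -0.669  0.384]
{'clock': 0.75, 'joint_pos': array([-5.93534849e+01,  2.05459488e+01,  6.82842722e-01,  2.81182518e-04,
       -7.01359192e+01, -1.65084690e+01]), 'qvel': array([-0.0477911 , -0.07245235,  0.03697131,  0.07732572, -0.11080091,
       -0.02853498]), 'tau': array([ 1.21626883e-03, -5.82226646e+01,  2.93257660e+01,  7.00156152e+00,
        1.24546734e-02, -6.91401351e-05]), 'tool_pos': array([ 0.16487126, -0.65453829,  0.4046735 ]), 'orientation': array([-1.79998990e+02,  2.34213758e-05, -1.65861858e+02]), 'force': array([-0.45865939, -0.92792645,  0.78656695]), 'moment': array([ 0.01908429, -0.00554816,  0.03333094]), 'opening': 0.0876549119694672}
```

View pics/scene0.png

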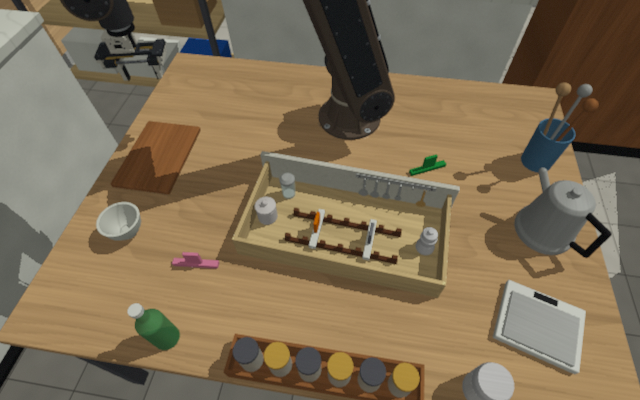

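View pics/top0.png

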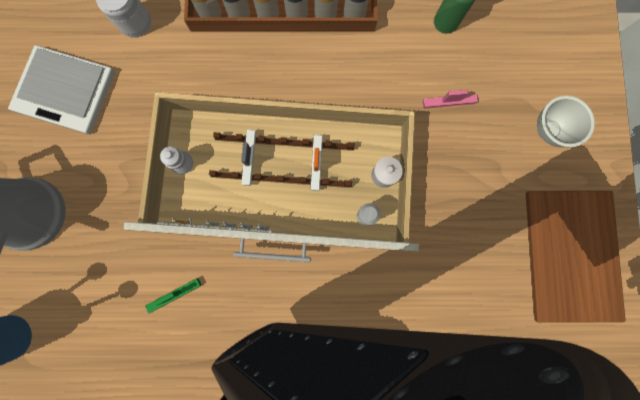

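```bash
python3 - <<'E'
import cv2,numpy as np
a=cv2.imread("pics/top0.png")[85:255,120:425]; b=cv2.imread("pics/scene0.png")[150:290,230:465]
a=cv2.resize(a,(780,435),interpolation=3);cv2.imwrite("pics/ct.png",a)
cv2.imwrite("pics/cs.png",cv2.resize(b,(780,465),interpolation=3))
E
```

```text
(no output)
```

View pics/ct.png

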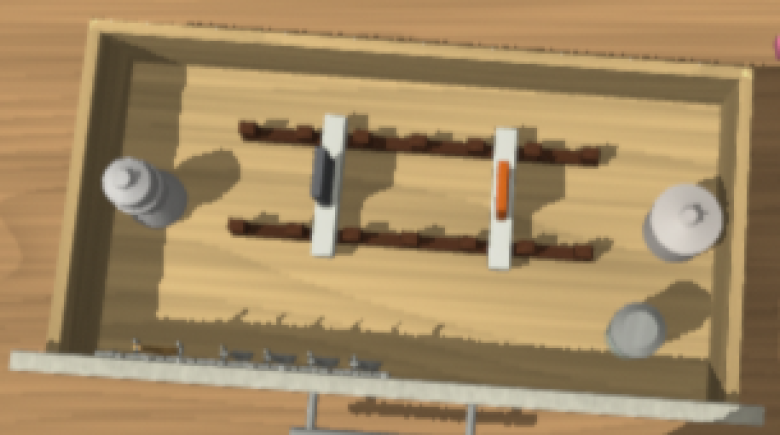

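View pics/cs.png

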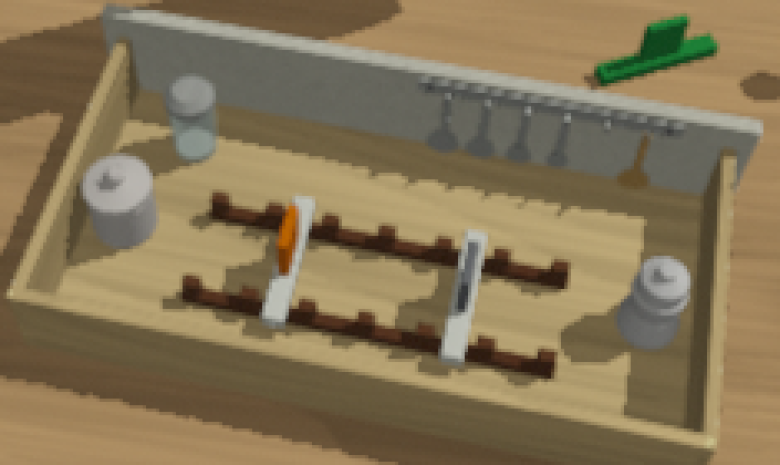

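```bash
python3 - <<'E'
from h import *
s=snap("scene","s1");t=snap("top","t1")
print("orange",tri([(s,(218.6,311.2)),(t,(161.4,315.0))]))
print("grey",tri([(s,(234.9,370.0)),(t,(151,244.1))]))
print("jar",tri([(s,(208.6,268.2)),(t,(175.4,388.8))]))
def c2t(p): return (85+p[1]*170/435,120+p[0]*305/780)
def c2s(p): return (150+p[1]*140/465,230+p[0]*235/780)
# teeth: far strip ends, near strip ends (crop top, crop scene)
for n,a,b in [("far+y",(250,130),(545,357)),("far-y",(593,155),(190,285)),("near+y",(237,226),(560,270)),("near-y",(585,252),(220,202))]:
    print(n,tri([(s,c2s(b)),(t,c2t(a))]))
E
```

```text
orange [ 0.50901965 -0.04009281  0.06872965]
grey [0.53306435 0.12588892 0.06111821]
jar [ 0.47932178 -0.19347424  0.04266038]
far+y [0.5768628  0.1979356  0.02814639]
far-y [ 0.55376427 -0.11564276  0.02604547]
near+y [0.48808338 0.20689847 0.0266007 ]
near-y [ 0.46383844 -0.10716933  0.0265063 ]
```

```bash
cat >> h.py <<'E'
from scipy.spatial.transform import Rotation as Ro
def rel(pos,yaw,ref=None):
    o=ctrl.get_obs(); R0=Ro.from_euler('xyz',o["orientation"],degrees=True)
    Rt=Ro.from_euler('xyz',[180,0,yaw],degrees=True)
    return R0.inv().apply(np.array(pos)-o["tool_pos"]).round(4),(R0.inv()*Rt).as_rotvec().round(4)
E
python3 -c "
from h import *
print(rel((0.512,-0.045,0.40),175.7))"
```

```text
(array([-0.4855,  0.5063,  0.0047]), array([-0.    ,  0.    ,  0.3218]))
```

Request:
carry_out(moves="0.05 -0.4855 0.5063 0.0047 0 0 0.3218;0.05 -0.4855 0.5063 0.0047 0 0 0.3218;0.05 -0.4855 0.5063 0.0047 0 0 0.3218;0.05 -0.4855 0.5063 0.0047 0 0 0.3218;0.05 -0.4855 0.5063 0.0047 0 0 0.3218;0.05 -0.4855 0.5063 0.0047 0 0 0.3218;0.05 -0.4855 0.5063 0.0047 0 0 0.3218;0.05 -0.4855 0.5063 0.0047 0 0 0.3218;0.05 -0.4855 0.5063 0.0047 0 0 0.3218;0.05 -0.4855 0.5063 0.0047 0 0 0.3218;0.05 -0.4855 0.5063 0.0047 0 0 0.3218;0.05 -0.4855 0.5063 0.0047 0 0 0.3218;0.05 -0.4855 0.5063 0.0047 0 0 0.3218;0.05 -0.4855 0.5063 0.0047 0 0 0.3218;0.05 -0.4855 0.5063 0.0047 0 0 0.3218;0.05 -0.4855 0.5063 0.0047 0 0 0.3218;0.05 -0.4855 0.5063 0.0047 0 0 0.3218")

```text
clock: 2.55
tool_pos: [0.5115, -0.0454, 0.3999]
orientation: [-180.0, -0.0, 175.7]
force: [0.6, 0.4, -0.3]
opening: 0.0496
```

```bash
python3 - <<'E'
from h import *
s=snap("wrist","w1"); print(marks(s)); print((-s["R"].T@s["t"]).round(3),s["R"].round(3)); o=ctrl.get_obs();print(o["clock"],o["tool_pos"],o["orientation"])
np.savez("w1.npz",K=s["K"],R=s["R"],t=s["t"])
E
```

```text
{'orange_stop_tab': [([190.5, 337.6], 0.72)], 'strips_mid': [([185.1, 406.9], 0.95), ([174.5, 178.1], 0.74)], 'jar_mid': [([175.4, 177.9], 0.94)], 'grey_stop_tab': [([188.5, 501.0], 0.85)]}
[ 0.447 -0.038  0.38 ] [[ 0.075  0.997  0.001]
 [ 0.967 -0.073  0.245]
 [ 0.244 -0.018 -0.97 ]]
2.8 [ 0.51156713 -0.04593478  0.40020419] [1.79992563e+02 2.15960448e-02 1.75616608e+02]
```

View pics/w1.png

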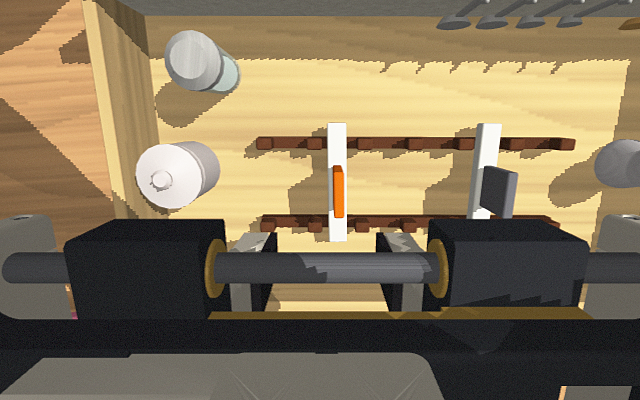

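```bash
python3 - <<'E'
import cv2
a=cv2.imread("pics/w1.png")[115:250,245:435]
cv2.imwrite("pics/cw1.png",cv2.resize(a,None,fx=4.2,fy=4.2,interpolation=2))
a=cv2.imread("pics/w1.png")[115:250,430:620]
cv2.imwrite("pics/cw2.png",cv2.resize(a,None,fx=4.2,fy=4.2,interpolation=2))
E
```

```text
(no output)
```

View pics/cw1.png

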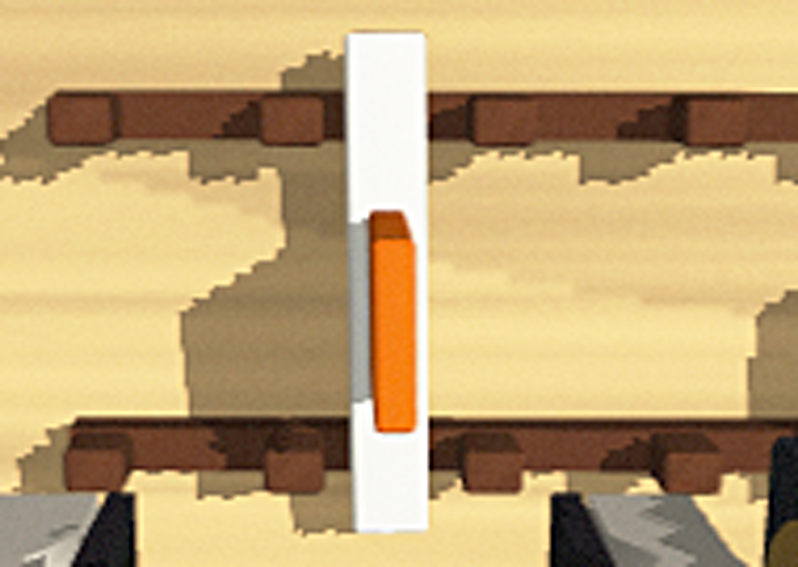

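View pics/cw2.png

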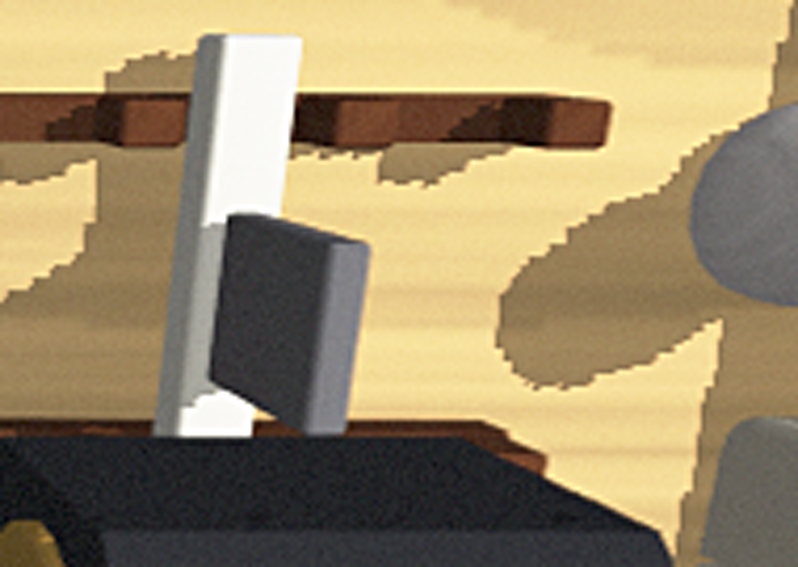

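```bash
cat > fit.py <<'E'
from h import *
from scipy.optimize import least_squares
d=dict(np.load("w1.npz"))
Y=[-156,-104,-52,0,52,104,156]
obs=[]
for i,u in zip([0,1,2,3],[(50,114),(265,323),(474,530),(688,748)]): obs.append((-45,Y[i],245+sum(u)/2/4.2,115+121/4.2))
for i,u in zip([5,6],[(335,395),(545,608)]): obs.append((-45,Y[i],430+sum(u)/2/4.2,115+121.5/4.2))
for i,u in zip([0,1,2,3],[(66,127),(268,323),(466,521),(665,720)]): obs.append((45,Y[i],245+sum(u)/2/4.2,115+470/4.2))
def W(p,l):
    c,s=np.cos(p[3]),np.sin(p[3]); l=np.asarray(l)/1000
    return np.array([p[0]+c*l[0]-s*l[1],p[1]+s*l[0]+c*l[1],p[2]+l[2]])
def f(p): return np.concatenate([proj(d,W(p,(x,y,20)))-(u,v) for x,y,u,v in obs])
r=least_squares(f,[.52,.045,.024,-.075])
p=r.x; print(p[:3].round(4),np.degrees(p[3]).round(2),"\n",f(p).reshape(-1,2).round(1))
# tab: top face corners in crop
def px(a,b): return (115+b/4.2,245+a/4.2)
for n,q in [("TL",(372,240)),("TR",(412,240)),("BR",(415,432)),("BL",(376,432))]:
    X=onplane(d,px(*q),p[2]+.066); print(n,X.round(4))
C=np.mean([onplane(d,px(*q),p[2]+.066) for q in [(372,240),(412,240),(415,432),(376,432)]],axis=0)
c,s=np.cos(p[3]),np.sin(p[3]);dl=(C-[p[0],p[1],0]);print("tab",C.round(4),"local",c*dl[0]+s*dl[1],-s*dl[0]+c*dl[1])
for y in(-78,-130): print(y,W(p,(0,y,41)).round(4))
for n,q in [("TL",(348,33)),("TR",(425,33)),("BR",(428,531)),("BL",(355,531))]:
    print("bar",n,onplane(d,px(*q),p[2]+.016).round(4))
E
python3 fit.py
```

```text
[0.5237 0.0484 0.0176] -4.35 
 [[-0.3 -0.1]
 [-0.3 -0. ]
 [ 0.7  0. ]
 [-0.2  0. ]
 [-0.2  0. ]
 [-0.1  0. ]
 [-0.1 -0. ]
 [-0.  -0. ]
 [ 0.3  0. ]
 [ 0.3  0. ]]
TL [ 0.4944 -0.0351  0.0836]
TR [ 0.4951 -0.0264  0.0836]
BR [ 0.5385 -0.0285  0.0836]
BL [ 0.5379 -0.0372  0.0836]
tab [ 0.5165 -0.0318  0.0836] local -0.0011556226086807597 -0.08055172814291779
-78 [ 0.5178 -0.0293  0.0586]
-130 [ 0.5139 -0.0812  0.0586]
bar TL [ 0.4512 -0.0368  0.0336]
bar TR [ 0.4526 -0.0181  0.0336]
bar BR [ 0.5818 -0.025   0.0336]
bar BL [ 0.5803 -0.0445  0.0336]
```

```bash
python3 -c "
from h import *
print(rel((0.5165,-0.0318,0.224),176.7),ctrl.get_obs()['clock'])"
```

```text
(array([-0.0038,  0.0144,  0.1762]), array([ 0.0001,  0.0004, -0.0189])) 2.8
```

Request:
carry_out(moves="0.05 -0.0038 0.0144 0 0 0 -0.019;0.05 -0.0038 0.0144 0.02 0 0 -0.019;0.05 -0.0038 0.0144 0.05 0 0 -0.019;0.05 -0.0038 0.0144 0.08 0 0 -0.019;0.05 -0.0038 0.0144 0.105 0 0 -0.019;0.05 -0.0038 0.0144 0.12 0 0 -0.019;0.05 -0.0038 0.0144 0.12 0 0 -0.019")

```text
clock: 3.5
tool_pos: [0.5162, -0.0309, 0.2779]
orientation: [-179.9, -0.2, 176.8]
force: [0.7, -0.6, -0.5]
opening: 0.0502
```

```bash
python3 - <<'E'
from h import *
s=snap("wrist","w2");np.savez("w2.npz",K=s["K"],R=s["R"],t=s["t"])
print(rel((0.5165,-0.0318,0.224),176.7),proj(s,(.5165,-.0318,.0836)))
E
```

```text
(array([ 0.0002, -0.001 ,  0.0554]), array([-0.0008, -0.0018,  0.0018])) [321.11988912 239.35129799]
```

View pics/w2.png

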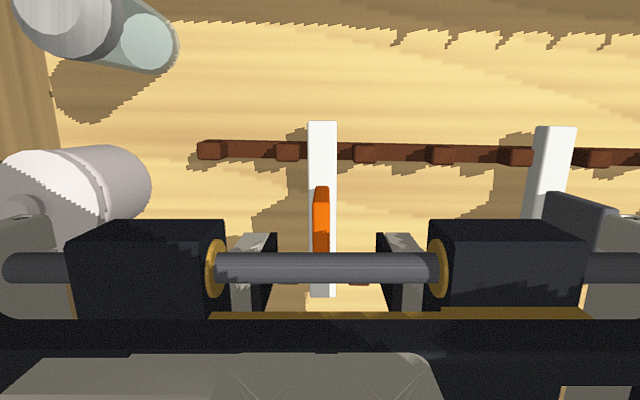

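The wrist view shows the orange tab (322, 220) centred between the fingers (277 and 376), and the bar is clear of them. I'll descend and close.

Request:
carry_out(moves="0.05 0 -0.0005 0.02 0 0 0;0.05 0 -0.0005 0.038 0 0 0;0.05 0 -0.0005 0.05 0 0 0;0.05 0 -0.0005 0.054 0 0 0;0.05 0 -0.0005 0.054 0 0 0;0.02 0 -0.0005 0.054 0 0 0;0.012 0 -0.0005 0.054 0 0 0;0.0 0 -0.0005 0.054 0 0 0;0.0 0 -0.0005 0.054 0 0 0;0.0 0 -0.0005 0.054 0 0 0;0.0 0 -0.0005 0.054 0 0 0;0.0 0 -0.0005 0.054 0 0 0")

```text
clock: 4.75
tool_pos: [0.5168, -0.0314, 0.2261]
orientation: [180.0, 0.0, 176.8]
force: [-0.2, 0.6, 2.8]
opening: 0.01
```

```bash
python3 - <<'E'
from h import *
o=ctrl.get_obs();print(o["tool_pos"],o["orientation"],o["force"],o["opening"],o["clock"])
print(rel((0.514,-0.0812,0.224),175.65))
E
```

```text
[ 0.51684172 -0.03139805  0.22610243] [1.79998858e+02 7.56229690e-03 1.76793447e+02] [-0.24575914  0.64232803  2.75638591] 0.010041942383710417 4.75
(array([ 0.0001, -0.0499,  0.0021]), array([0.    , 0.0001, 0.02  ]))
```

Request:
carry_out(moves="0 0 0 -0.008 0 0 0;0 0 0 -0.018 0 0 0;0 0 0 -0.03 0 0 0;0 0 0 -0.04 0 0 0;0 0 0 -0.045 0 0 0;0 0 0 -0.045 0 0 0.01;0 0 -0.012 -0.045 0 0 0.02;0 0 -0.027 -0.045 0 0 0.02;0 0 -0.041 -0.045 0 0 0.02;0 0 -0.048 -0.045 0 0 0.02;0 0 -0.05 -0.045 0 0 0.02;0 0 -0.05 -0.045 0 0 0.02;0 0 -0.05 -0.045 0 0 0.02")

```text
clock: 6.05
tool_pos: [0.5141, -0.0813, 0.2709]
orientation: [180.0, -0.0, 175.6]
force: [-0.4, -1.2, -1.1]
opening: 0.0098
```

```bash
python3 - <<'E'
from h import *
s=snap("wrist","w3");np.savez("w3.npz",K=s["K"],R=s["R"],t=s["t"])
t=snap("top","t3"); c=snap("scene","s3")
o=ctrl.get_obs();print(o["tool_pos"],o["orientation"],o["force"],o["opening"],o["clock"])
print(rel((0.514,-0.0812,0.226),175.65))
cv2.imwrite("pics/ct3.png",cv2.resize(t["image"][85:255,120:425,::-1],(780,435),interpolation=3))
cv2.imwrite("pics/cs3.png",cv2.resize(c["image"][150:290,230:465,::-1],(780,465),interpolation=3))
E
```

```text
[ 0.51407076 -0.08098271  0.27098501] [1.79998052e+02 1.48934568e-03 1.75671381e+02] [-0.24217875  0.66524601 -0.53763216] 0.009692885220043766 6.2
(array([ 0.0001, -0.0002,  0.045 ]), array([0.    , 0.    , 0.0004]))
```

View pics/w3.png

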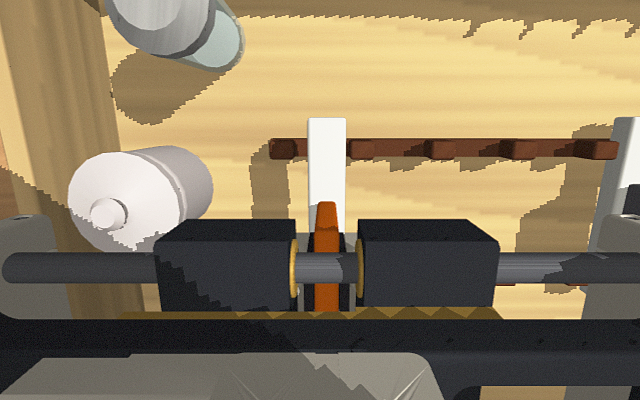

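View pics/cs3.png

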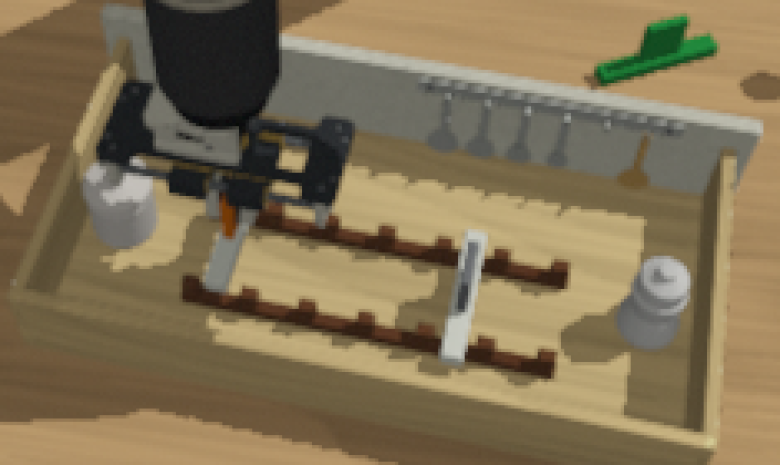

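Request:
carry_out(moves="0 0 0 0.01 0 0 0;0 0 0 0.02 0 0 0;0 0 0 0.028 0 0 0;0 0 0 0.034 0 0 0;0 0 0 0.038 0 0 0;0 0 0 0.041 0 0 0;0 0 0 0.043 0 0 0;0 0 0 0.044 0 0 0;0 0 0 0.0445 0 0 0;0 0 0 0.0445 0 0 0;0 0 0 0.0445 0 0 0")

```text
clock: 7.3
tool_pos: [0.5141, -0.0813, 0.2267]
orientation: [180.0, 0.0, 175.6]
force: [0.3, 0.0, -0.2]
opening: 0.0098
```

```bash
python3 - <<'E'
from h import *
s=snap("wrist","w4"); c=snap("scene","s4")
o=ctrl.get_obs();print(o["tool_pos"],o["orientation"],o["force"],o["opening"],o["clock"])
cv2.imwrite("pics/cs4.png",cv2.resize(c["image"][180:290,230:400,::-1],(780,505),interpolation=3))
E
```

```text
[ 0.51407354 -0.08129979  0.22663049] [1.79994443e+02 1.95450968e-02 1.75646691e+02] [ 0.03691773  0.1527367  -1.01832217] 0.009972183652010642 7.4
```

View pics/w4.png

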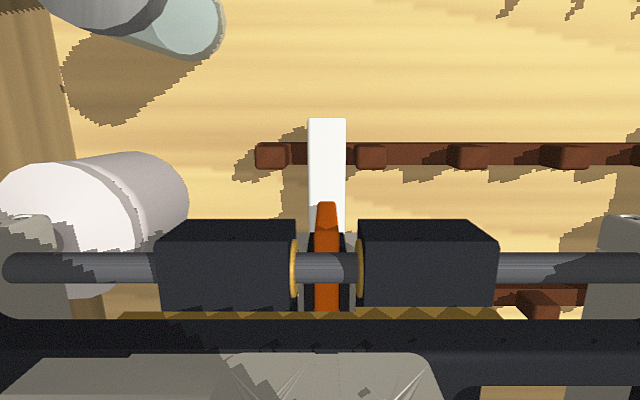

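View pics/cs4.png

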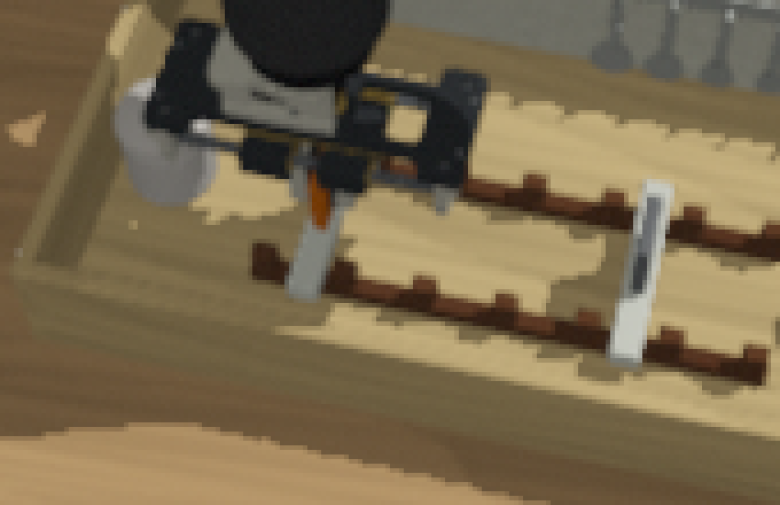

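Request:
carry_out(moves="0 0 0 0.0003 0 0 0;0 0 0 0.0006 0 0 0;0 0 0 0.0006 0 0 0;0 0 0 0.0006 0 0 0")

```text
clock: 7.8
tool_pos: [0.5141, -0.0813, 0.2261]
orientation: [180.0, 0.0, 175.6]
force: [-0.5, 0.4, 3.1]
opening: 0.0098
```

Request:
carry_out(moves="0 0 0 0.0003 0 0 0;0 0 0 0.0003 0 0 0;0 0 0 0.0003 0 0 0")

```text
clock: 8.1
tool_pos: [0.514, -0.0813, 0.2261]
orientation: [-180.0, 0.0, 175.7]
force: [-1.7, 0.7, 7.4]
opening: 0.0097
```

The contact is stiff at the same height the stop had when seated before, so I'll release and then withdraw straight up.

Request:
carry_out(moves="0.014 0 0 0 0 0 0;0.02 0 0 0 0 0 0;0.03 0 0 0 0 0 0;0.04 0 0 0 0 0 0;0.04 0 0 0 0 0 0;0.04 0 0 0 0 0 0;0.04 0 0 -0.01 0 0 0;0.04 0 0 -0.03 0 0 0;0.04 0 0 -0.06 0 0 0;0.04 0 0 -0.1 0 0 0;0.04 0 0 -0.14 0 0 0;0.04 0 0 -0.17 0 0 0;0.04 0 0 -0.18 0 0 0;0.04 0 0 -0.18 0 0 0")

```text
clock: 9.5
tool_pos: [0.5141, -0.0813, 0.4078]
orientation: [179.9, 0.2, 175.6]
force: [-0.4, -0.1, 0.4]
opening: 0.0403
```

```bash
python3 - <<'E'
from h import *
s=snap("wrist","w5"); np.savez("w5.npz",K=s["K"],R=s["R"],t=s["t"]); m=marks(s); print(m)
c=snap("scene","s5"); mc=marks(c); print(mc)
o=ctrl.get_obs();print(o["tool_pos"],o["force"],o["opening"],o["clock"])
cv2.imwrite("pics/cs5.png",cv2.resize(c["image"][150:290,230:465,::-1],(780,465),interpolation=3))
E
```

```text
{'orange_stop_tab': [([181.3, 328.2], 0.68)], 'strips_mid': [([174.8, 437.5], 0.63)], 'jar_mid': [([167.5, 214.3], 0.92)], 'grey_stop_tab': [([181.7, 530.0], 0.96), ([320.8, 105.8], 0.67), ([168.5, 217.1], 0.64)]}
{'orange_stop_tab': [([216.7, 298.3], 0.9)], 'strips_mid': [([235.4, 345.9], 0.65)], 'jar_mid': [([209.7, 264.2], 0.88)], 'grey_stop_tab': [([235.3, 370.9], 0.82), ([162.3, 427.5], 0.63), ([261.5, 192.1], 0.57)]}
[ 0.51405936 -0.08131145  0.40502656] [-0.2308458   0.53291158  0.60894889] 0.040067465670341154 10.0
```

View pics/w5.png

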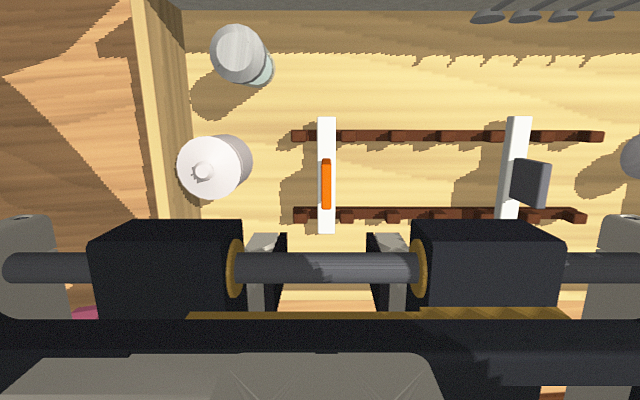

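View pics/cs5.png

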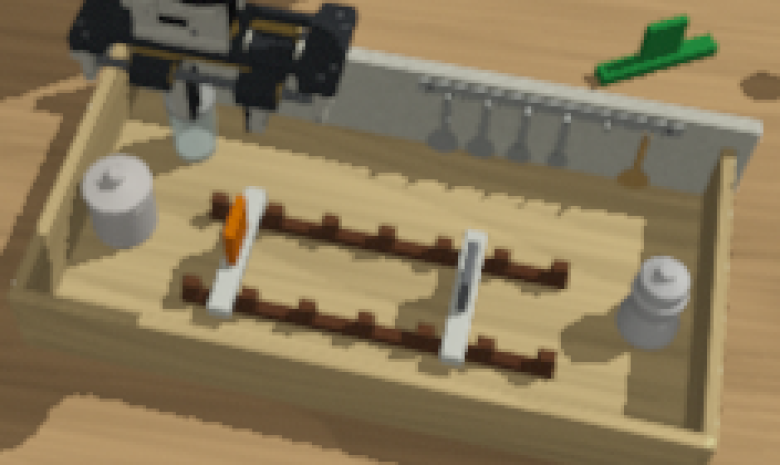

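The wrist view shows the orange tab at (327, 184), with its bar between teeth 1 and 2 on both strips. The jar and the grey stop look unmoved. I'll hand in after one numeric check.

```bash
python3 - <<'E'
import numpy as np,cv2
from h import *
d=dict(np.load("w5.npz")); im=cv2.imread("pics/w5.png")
p=(.5237,.0484,.0176);a=np.radians(-4.35)
def L2(x,y,z): return proj(d,(p[0]+np.cos(a)*x-np.sin(a)*y,p[1]+np.sin(a)*x+np.cos(a)*y,p[2]+z))
m=(im[:,:,2]>200)&(im[:,:,1]<150)&(im[:,:,1]>80)&(im[:,:,0]<60);m=m[:230]; v,u=np.nonzero(m)
print("orange px",u.min(),u.max(),v.min(),v.max())
print("expected tab-top corners",[L2(x,y,.066).round(1).tolist() for x in(-.022,.022) for y in(-.135,-.125)])
a0=cv2.imread("pics/cs.png").astype(int);b=cv2.imread("pics/cs5.png").astype(int)
D=abs(a0-b).mean(2); print("change grey/jar/grinder",D[220:370,430:500].mean(),D[190:245,90:155].mean(),D[250:350,615:695].mean())
print(ctrl.close_job())
E
```

```text
orange px 322 330 162 208
expected tab-top corners [[318.1, 164.6], [328.8, 164.6], [318.4, 210.2], [328.7, 210.2]]
change grey/jar/grinder 7.977968253968254 8.744149184149183 8.345291666666666
the job is handed in; nothing more can be done
None
```

The orange-tabbed stop now sits in the next pair of notches towards the white jar (y = -130 mm, the end pair). The job was handed in at about 10 s of the 32 s allowed.

I pinched the stop by its tab and lifted it 45 mm, clear of the notches. I shifted it 50 mm and lowered it slowly until it touched the notch floor. I pressed on slightly to confirm firm contact, then opened the fingers and withdrew straight up.

**Seating:** The stop touched down with the gripper at z = 0.2261 m, the same height as when it was gripped in its first notches. The upward force rose from about -1 N to 7 N there. The last pictures show the bar between the first two teeth of both strips.

**Position:** The tab shows about 3 px (roughly 2 to 3 mm) off the predicted centre of the notch pair. That is within the 8 mm of slack on each side.

**Other items:** In the pictures, the jar and the grey stop look unmoved. A before/after pixel comparison settled nothing: the changes around the jar, the grey stop and the untouched grinder were small and about equal (8 to 9 grey levels). The network's mark for the jar in the scene camera shifted about 4 px, which disagrees with the pictures. I take that as network noise, because the jar looks the same in both.

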